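# Turn the spice dish's spout to the mug

### The job

Swing the folded carrying handle of the blue spice dish up until it stands upright in its catch, then take the dish by that handle and lift it straight up about 10 cm off its round trivet. Only then turn it a quarter turn in the air so that its spout points at the green and white mug (not at the glass tumbler), ready for pouring, keeping the dish level and over the trivet and the loose stone ball in its middle all the while, without touching the ball, the cups or the other things. Finish holding it there, still and level, by the handle: do not put it down or let go.

Things in the scene. Friction and masses are not known exactly. Their poses are not given: they have to be found in the camera images.
- dish: Round blue ceramic dish with white rim and ring, 140 mm across, 36 mm high, 0.5 kg, in the trivet's recess. Origin: centre of the underside. x axis: towards its pouring spout (tip 94 mm out, 36 mm up), z up. Top: a shallow hollow, flat for about 10 mm round the middle, then rising at 13 deg, farther out 36 deg. It tips easily (about 2 N sideways at the top of the upright handle).
- dish_middle (a point): The middle of the dish's hollow, on its inner floor, 11.5 mm above the underside.
- handle (a joint): Angle of the dish's carrying handle, rad: 0 folded level (pointing to the dish's -x), 1.571 upright against its stop (the catch), grip straight above the dish's middle. Hinge axis along the dish's y, 34 mm above its origin; grip on an arc of 110 mm radius. It stays where left at lower angles; over the last 0.1 rad a light spring draws it home. Takes under 1 N.
- handle_grip (a point): Centre of the handle's dark round wooden grip: 16 mm thick, 66 mm long, parallel to the dish's y axis, 110 mm from the hinge axis. The handle's thin steel arms lie 80 mm either side of the dish's middle and slant in to the ends of the grip.
- ball_center (a point): Centre of the loose white stone ball, 36 mm across, 60 g, lying in the middle of the dish.
- trivet_top (a point): Centre of the trivet's recess floor, 8 mm above the worktop, on which the dish's foot stands. The trivet is fixed to the worktop, cork with a wooden rim, 128 mm across, rim 6 mm above the recess floor. x axis: the way the spout points at the start, within 0.1 rad.
- mug_middle (a point): Middle of the bowl of the green and white mug, half-way up (46 mm); bowl 92 mm across, 93 mm high, handle towards the robot. It stands about 0.2 m from the dish's middle, a quarter turn from where the spout first points, on the left or on the right.
- tumbler_middle (a point): Middle of the glass tumbler, half-way up (44 mm), 80 mm across, 88 mm high; on the other side of the dish from the mug.
- spice_jar: Spice jar with green lid, 46 mm across, 106 mm high, beyond the dish. Origin: centre of underside. Leave alone.
- salt_shaker: Salt shaker with a white domed top, 44 mm across, 90 mm high, beyond the dish. Origin: centre of underside. Leave alone.
- lemon: Lemon, 71x53x51 mm, beyond the dish. Origin: centre of underside. Leave alone.
- peeler: Black peeler lying flat, 170x25x18 mm, front left. Origin: centre of underside. Leave alone.

How it is judged (in metres and radians):
On the way, in this order (a step that is already met when the one before it is completed fails the run):
1. the handle stands in its catch while the dish still rests on the trivet (value of joint handle above 1.5 rad and z of dish in the frame of trivet_top below 0.01 m), for 0.2 s.
2. the dish is lifted at least 50 mm clear, its spout not yet turned (value of joint handle above 1.42 rad and z of dish in the frame of trivet_top above 0.05 m and angle between the x axis of dish and the x axis of trivet_top, either way round below 0.35 rad), for 0.1 s.
At the end, for the whole second after the job is handed in: Gripper holds the dish by its upright handle (1.42 rad or more), 50 to 200 mm above and within 50 mm of the trivet's middle, level within 0.12 rad, below 0.03 m/s; spout line within 40 mm of the mug's middle; ball within 15 mm of the dish's middle; no cup leaned on (value of joint handle above 1.42 rad and z of dish in the frame of trivet_top between 0.05 and 0.2 m and horizontal distance between dish and trivet_top below 0.05 m and y of mug_middle in the frame of dish between -0.04 and 0.04 m and x of mug_middle in the frame of dish above 0.1 m and angle between dish's own z axis and vertical below 0.12 rad and linear speed of dish below 0.03 m/s and horizontal distance between ball_center and dish_middle below 0.015 m and distance between ball_center and dish_middle below 0.03 m and contact force between dish and the fingers above 2 N and contact force between dish and mug below 0.1 N and contact force between dish and tumbler below 0.1 N); the arm keeps its last pose, push and grip.
It fails at once if the ball rolls more than 30 mm from the middle of the dish (horizontal distance between ball_center and dish_middle above 0.03 m).
It fails at once if the dish is tilted by more than 0.25 rad (angle between dish's own z axis and vertical above 0.25 rad).
It fails at once if the robot touches the ball (contact force between ball and the arm above 0.3 N or contact force between ball and the fingers above 0.3 N).
It fails at once if the mug or the tumbler is shifted by more than 20 mm (distance of any of mug_middle, tumbler_middle from where it was at the start of the episode above 0.02 m).
It fails at once if a bystander (spice jar, salt shaker, lemon, peeler) is shifted by more than 20 mm (distance of any of spice_jar, salt_shaker, lemon, peeler from where it was at the start of the episode above 0.02 m).
It also fails if it takes over 45 s, if anything falls off the work surface, if the arm or the gripper's body presses on something with over 40 N, if the wrist force passes 120 N, or if a joint passes its speed limit or range.

### The arm

A 6-joint arm with a two-finger parallel gripper is mounted at the origin on a cart in front of the work surface, level with it; the furniture and walls round the work are solid. World frame = base frame: x ahead of the robot, y to its left, z up, the work surface at z = 0. Lengths are in m, angles in degrees, forces in N, time in s.
With the tool pointing down it reaches from about 0.325 to 0.85 m from the base axis. Payload 15.5 kg.
Tool frame: the origin (TCP) lies midway between the tips of the shut fingers; the grasp point (between the pads) lies 19 mm behind it; y points along the fingers, x is the direction in which the jaws open and shut, and the axes are right-handed (so a half turn about y gives the same grasp; the last joint's range is limited). The gripper opens to 91 mm and grips with 3 to 60 N. Pads are 32 mm wide; open, the fingers measure 118 mm over their backs; the gripper's body (76 mm by 178 mm) begins 60 mm behind the grasp point.
Start: joints at [-81.446, 28.281, 77.091, -0, 74.628, -5.472], TCP at [0.151, -0.606, 0.214] pointing down, gripper open.
Joint ranges: [-166.48, 166.48], [-47.26, 123.95], [12.59, 153.08], [-70.14, 250.14], [6.76, 159.57], [-176.63, 176.63]. Speed limits (degrees/s): [108.29, 108.29, 147.25, 172.46, 172.46, 172.46].

### API

Orientations are given as a 3x3 rotation matrix whose columns are the frame's x, y, z axes.
In Python, from bench import ctrl gives the robot as it stands. The module is installed in compiled form; this text tells all that it offers. Calls block until the motion is done:
- ctrl.goto(position, orientation): joint-space move of the TCP to a pose.
- ctrl.move_l(position, vel=0.15, ori=None, contact_N=None): straight line of the TCP; ori=None keeps the orientation; vel is the mean speed in m/s. With contact_N (N) it stops when the force on the tool has changed by that much, and returns True; else False.
- ctrl.movej(angles): joint-space move.
- ctrl.command_gripper(opening): opening from 0.0 (shut) to 1.0 (fully open); the grip force is fixed at half the most; returns when the fingers have stopped.
- ctrl.sleep(seconds).
- ctrl.ik(position, orientation): joint angles nearest the present ones, or None.
- ctrl.read_camera(name): name is "side" or "top"; returns the picture (384x512x3 uint8, blue, green, red); there is no depth.
- ctrl.camera_params(name): a dict with "fx", "fy", "cx", "cy" (pixels), "D" ([k1, k2, p1, p2, k3] as OpenCV has them; the pictures are not rectified), "pose" (4x4, takes a point from camera to world coordinates). Camera axes: x right, y up, looking along -z (the intrinsics and any distortion apply to the point x, -y, -z); pixel columns grow to the right and rows downward; lengths in m; the calibration is good to about 2 mm. A picture is of the moment at which its call begins. camera_params takes no time and is no camera call.
A pose or a line that the arm cannot do raises ctrl.MotionError and nothing moves.
- ctrl.sign_off(): hands the job in, once; it reports no verdict.
Readings, each from a call of its own:
- ctrl.current_t(): time.
- ctrl.current_q(): joint angles.
- ctrl.current_dq(): joint speeds.
- ctrl.current_effort(): joint torques, N m.
- ctrl.current_tool_pos(): TCP position.
- ctrl.current_eef_rot(): TCP orientation.
- ctrl.current_contact_force(): force on the tool from outside, world axes, zero at the start.
- ctrl.current_wrist_torque(): the same for the moment, N m.
- ctrl.current_grip_width(): opening from 0.0 (shut) to 1.0 (fully open).
Only numpy, scipy, OpenCV 4.12 (cv2) and the standard library are available. Lean on these libraries where they do the work, as an engineer would, in place of code of your own. Each camera call takes 0.05 s, during which the arm holds its last target. There are 200 camera calls.

## Working session

There is one attempt and no reset: what is moved stays moved. The work goes in short steps, each a Python script; the robot and the scene stay as the last script left them, time stands still between calls to the robot, and variables do not carry over. Pictures are saved under pics/ and viewed, about 8 in all and at most 12, crops included, and the job is handed in when it is done.

```bash
mkdir -p pics
python3 - <<'E'
from bench import ctrl
import cv2
for n in("top","side"):
    cv2.imwrite(f"pics/{n}0.png",ctrl.read_camera(n)); p=ctrl.camera_params(n); print(n,p)
print(ctrl.current_t(), ctrl.current_eef_rot())
E
```

```text
top {'fx': 346.8126625556014, 'fy': 346.8126625556014, 'cx': 253.314259899967, 'cy': 191.29208198741495, 'D': array([0.0126918, 0.       , 0.       , 0.       , 0.       ]), 'pose': array([[ 0.01860128,  0.98394064, -0.1775241 ,  0.35484404],
       [-0.99981002,  0.01933952,  0.00242897,  0.2104505 ],
       [ 0.00582319,  0.17744519,  0.98411346,  1.12732201],
       [ 0.        ,  0.        ,  0.        ,  1.        ]])}
side {'fx': 496.1204750141713, 'fy': 496.1204750141713, 'cx': 255.71796871764778, 'cy': 188.2916524375988, 'D': array([-0.15835624,  0.        ,  0.        ,  0.        ,  0.        ]), 'pose': array([[ 0.59651298,  0.65475878, -0.46418014, -0.12467499],
       [-0.80245669,  0.47548377, -0.36052524, -0.3166495 ],
       [-0.01534695,  0.58754245,  0.8090478 ,  1.26603466],
       [ 0.        ,  0.        ,  0.        ,  1.        ]])}
0.1 [[ 2.42315711e-01 -1.57321403e-04  9.70197439e-01]
 [-9.70196823e-01  1.09904650e-03  2.42315736e-01]
 [-1.10441355e-03 -9.99999384e-01  1.13683509e-04]]
```

View pics/top0.png

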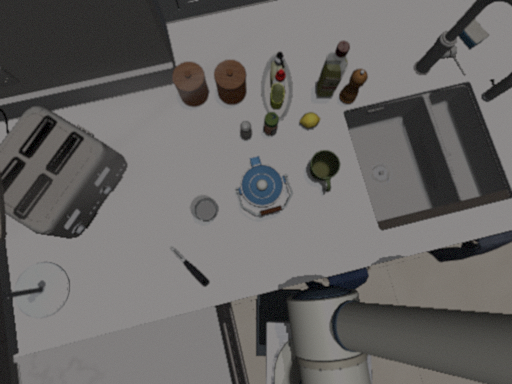

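View pics/side0.png

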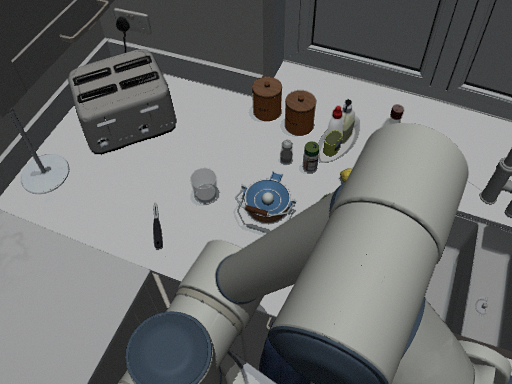

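The top view shows the dish at about (262,185), the spout at (255,161), the grip at (271,211), the mug at (324,166) to the right and the tumbler at (205,209). I'll enlarge it.

Run:
```python
import cv2
a=cv2.imread("pics/top0.png")[140:230,190:350]; b=cv2.imread("pics/side0.png")[160:235,180:310]
cv2.imwrite("pics/c1.png",cv2.convertScaleAbs(cv2.resize(a,None,fx=5,fy=5,interpolation=2),alpha=1.5))
cv2.imwrite("pics/c2.png",cv2.convertScaleAbs(cv2.resize(b,None,fx=6,fy=6,interpolation=2),alpha=1.5))
```

```text
(no output)
```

View pics/c1.png

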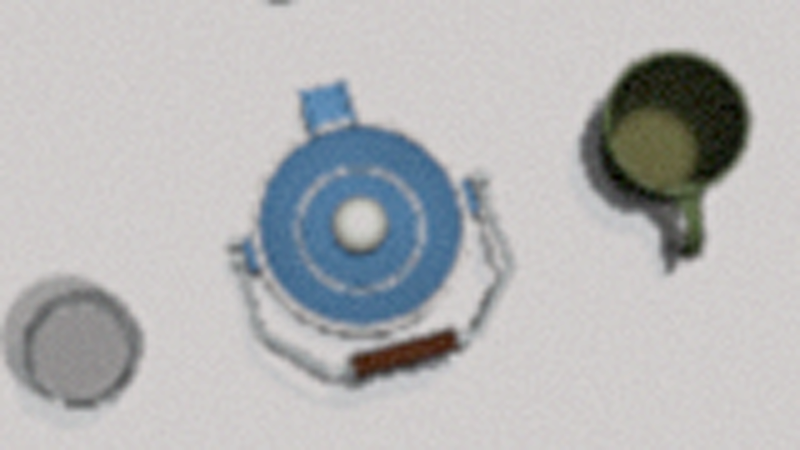

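View pics/c2.png

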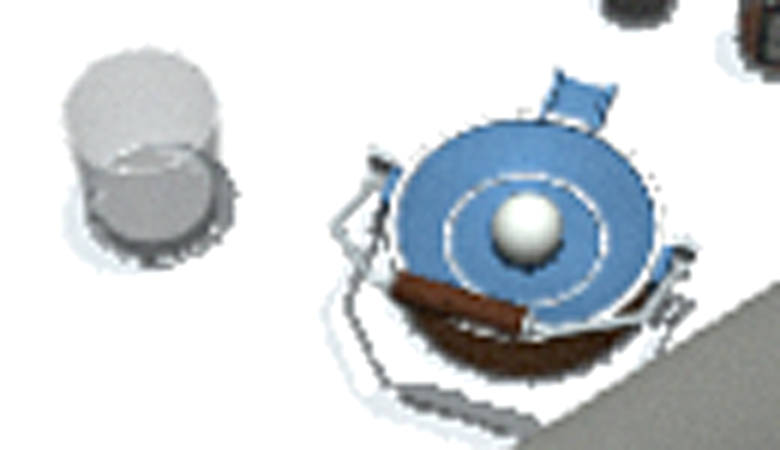

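```bash
cat > h.py <<'E'
import numpy as np, cv2
from bench import ctrl
def pix(name,uv,z):
    p=ctrl.camera_params(name); K=np.array([[p["fx"],0,p["cx"]],[0,p["fy"],p["cy"]],[0,0,1]])
    x,y=cv2.undistortPoints(np.array([[uv]],float),K,p["D"])[0,0]
    T=p["pose"]; d=T[:3,:3]@[x,-y,-1]; o=T[:3,3]
    return (o+d*(z-o[2])/d[2])
def proj(name,P):
    p=ctrl.camera_params(name); K=np.array([[p["fx"],0,p["cx"]],[0,p["fy"],p["cy"]],[0,0,1]])
    T=p["pose"]; q=T[:3,:3].T@(np.array(P)-T[:3,3]); 
    return cv2.projectPoints(np.array([[q[0],-q[1],-q[2]]]),np.zeros(3),np.zeros(3),K,p["D"])[0].ravel()
c1=lambda u,v:((u+.5)/5-.5+190,(v+.5)/5-.5+140)
c2=lambda u,v:((u+.5)/6-.5+180,(v+.5)/6-.5+160)
E
python3 - <<'E'
from h import *
np.set_printoptions(precision=4,suppress=True)
for n,u,v,z in [("rim",361,226,.044),("ball",359,224,.0375),("spout",324,86,.044),("grip",405,354,.044),("h1",240,253,.042),("h2",478,185,.042),("mug",679,122,.093),("tumbtop",72,340,.088),("tumbtop2",82,348,.088)]:
    print(n,pix("top",c1(u,v),z))
for n,u,v,z in [("ball",528,229,.0375),("spout",580,92,.044),("grip",459,302,.044),("h1",380,167,.042),("h2",683,258,.042),("rim",527,225,.044),("tumbtop",142,108,.088)]:
    print("side",n,pix("side",c2(u,v),z))
E
```

```text
rim [0.5718 0.1811 0.044 ]
ball [0.5744 0.1823 0.0375]
spout [0.6636 0.2064 0.044 ]
grip [0.4903 0.1523 0.044 ]
h1 [0.5532 0.2578 0.042 ]
h2 [0.6005 0.1065 0.042 ]
mug [ 0.6311 -0.0122  0.093 ]
tumbtop [0.4894 0.3557 0.088 ]
tumbtop2 [0.4847 0.3494 0.088 ]
side ball [0.5729 0.1808 0.0375]
side spout [0.6551 0.2069 0.044 ]
side grip [0.5138 0.18   0.044 ]
side h1 [0.5573 0.2624 0.042 ]
side h2 [0.6014 0.1062 0.042 ]
side rim [0.5709 0.18   0.044 ]
side tumbtop [0.4907 0.359  0.088 ]
```

```bash
cat >> h.py <<'E'
from scipy.optimize import least_squares
def tri(uvt,uvs):
    return least_squares(lambda P:np.r_[proj("top",P)-uvt,proj("side",P)-uvs],[.55,.18,.1])
yaw=np.radians(16.3); C=np.array([.573,.1815,0.]); HZ=.042; R=.110
def ex(y=yaw): return np.array([np.cos(y),np.sin(y),0])
Z=np.array([0,0,1.])
def grip(th): return C+HZ*Z+R*(-np.cos(th)*ex()+np.sin(th)*Z)
def ori(tilt,s,y=yaw):  # approach tilted 'tilt' from straight down towards dish +x
    a=-np.cos(tilt)*Z+np.sin(tilt)*ex(y); j=s*(np.cos(tilt)*ex(y)+np.sin(tilt)*Z)
    return np.column_stack([j,a,np.cross(j,a)])
E
python3 - <<'E'
from h import *
np.set_printoptions(precision=4,suppress=True)
for a,b in [((405,354),(459,302)),((355,365),(400,287)),((454,341),(520,319))]:
    r=tri(c1(*a),c2(*b)); P=r.x; print(P,r.cost, ((P-C)@ex()), np.degrees(np.arctan2(P[2]-HZ,-(P-C)@ex())), np.hypot(P[2]-HZ,(P-C)@ex()), (P-C)@np.cross(Z,ex()))
for s in(1,-1):
  for th,t,y in[(.5,50,yaw),(.5,35,yaw),(1.57,0,yaw),(1.57,0,np.radians(-73.3))]:
    p=grip(th); print(s,th,t,ctrl.ik(p+.019*ori(np.radians(t),s,y)[:,1]+(.1*Z if th>1 else 0),ori(np.radians(t),s,y)))
E
```

```text
[0.4827 0.1556 0.1037] 0.003116823291983405 -0.09391840476519228 33.29401948163795 0.11236077901965114 0.000506888804222113
[0.476  0.1852 0.0984] 0.014935319636769343 -0.09201053303508805 31.504000909131367 0.10791711969954751 0.030796421755040725
[0.491  0.1266 0.105 ] 2.700696076102571e-05 -0.09412081223347175 33.79408875483949 0.11325640375220308 -0.029723126091311138
1 0.5 50 None
1 0.5 35 [   7.7812   30.6329  131.8215  163.8762   17.8152 -171.607 ]
1 1.57 0 [11.8844 25.332  79.1616 -0.     75.5065 -4.4156]
1 1.57 0 [11.8844 25.332  79.1616 -0.     75.5065 85.1844]
-1 0.5 50 [  5.5382  47.6891 144.9961 170.7194  62.4943  -2.6497]
-1 0.5 35 [  7.7812  30.6329 131.8215 163.8762  17.8152   8.393 ]
-1 1.57 0 [ 11.8844  25.332   79.1616   0.      75.5065 175.5844]
-1 1.57 0 [ 11.8844  25.332   79.1616  -0.      75.5065 -94.8156]
```

```bash
sed -i 's/16\.3/15.9/' h.py
python3 - <<'E'
from h import *
np.set_printoptions(precision=4,suppress=True)
t=np.radians(12); O=ori(t,1); G=np.array([.4827,.1556,.1025])
tcp=G+.019*O[:,1]; up=tcp-.13*O[:,1]
q=ctrl.ik(up,O); print(q, ctrl.ik(tcp,O))
assert abs(q[3])<60
ctrl.goto(up,O)
ctrl.command_gripper(.5)
q=ctrl.ik(tcp,O); print(q); assert abs(q[3])<60
print(ctrl.move_l(tcp,vel=.08,contact_N=4))
ctrl.command_gripper(.27)
print(ctrl.current_t(),ctrl.current_tool_pos()-tcp,ctrl.current_grip_width(),ctrl.current_contact_force())
a=cv2.resize(ctrl.read_camera("top")[140:230,190:350],None,fx=4,fy=4,interpolation=2)
b=cv2.resize(ctrl.read_camera("side")[130:240,190:340],None,fx=4,fy=4,interpolation=2)
cv2.imwrite("pics/s1.png",cv2.convertScaleAbs(np.hstack([cv2.resize(a,(400,300),interpolation=2) if 0 else a[:, :640]]),alpha=1.5)); cv2.imwrite("pics/s1b.png",cv2.convertScaleAbs(b,alpha=1.5))
E
```

```text
[  9.9869  11.847  106.1719   1.601   50.0541  -6.8129] [ 10.3548  26.0854 111.6403   2.2788  30.3486  -7.3915]
[ 10.3548  26.0854 111.6403   2.2788  30.3486  -7.3915]
False
6.0833 [-0. -0.  0.] 0.27124075486743354 [ 0.885  -0.3038  0.2263]
```

View pics/s1b.png

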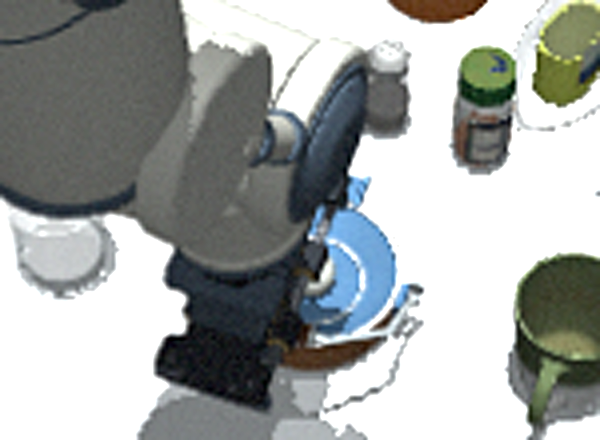

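The side view shows the steel arm running into the gap between the fingers at about (305,345), and the dish and ball are undisturbed. Next I'll swing the handle up along its arc.

Run:
```python
from h import *
np.set_printoptions(precision=3,suppress=True)
for d in (40,48,56,64,72,80,86,91):
    th=np.radians(d); O=ori(np.radians(12*(91-d)/58),1)
    hit=ctrl.move_l(grip(th)+.019*O[:,1],vel=.06,ori=O,contact_N=6)
    print(d,hit,ctrl.current_contact_force(),ctrl.current_wrist_torque())
    if hit: break
print(ctrl.current_t())
for n,(y0,x0) in dict(top=(130,200),side=(120,200)).items():
    cv2.imwrite(f"pics/s2{n}.png",cv2.convertScaleAbs(cv2.resize(ctrl.read_camera(n)[y0:y0+120,x0:x0+150],None,fx=4,fy=4,interpolation=2),alpha=1.5))
```

```text
40 False [-0.431  0.069 -0.657] [-0.035  0.005  0.077]
48 False [-0.406 -0.359 -0.68 ] [ 0.014 -0.063  0.015]
56 False [-0.024 -0.498  0.788] [-0.054 -0.016 -0.036]
64 False [-0.186 -0.233 -0.612] [-0.026 -0.076 -0.01 ]
72 False [-1.048  0.641  0.439] [-0.018 -0.082 -0.009]
80 False [-0.618 -0.108 -0.267] [-0.105 -0.093  0.009]
86 False [ 0.466  0.804 -0.17 ] [-0.047 -0.202  0.018]
91 False [-0.262  0.28  -0.489] [-0.02  -0.018 -0.022]
9.2
```

View pics/s2side.png

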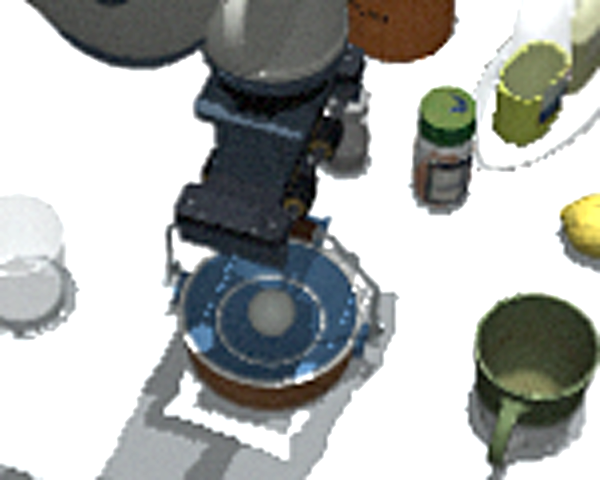

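View pics/s2top.png

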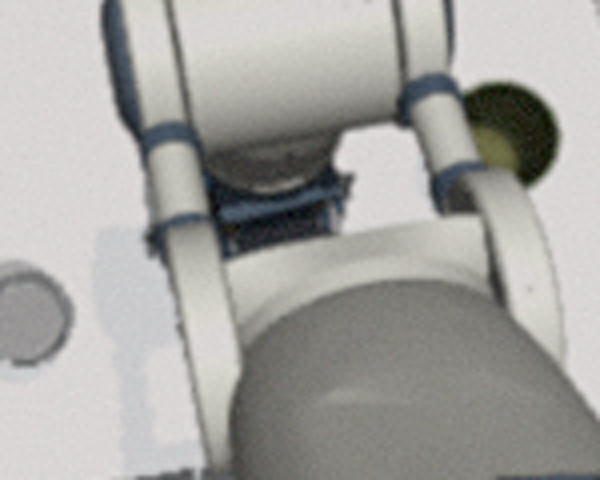

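The side view shows the handle upright, with the dark grip seen between the fingers at (305,230). The ball is central and the dish level. Next I'll close on the grip, lift a little, and check.

Run:
```python
from h import *
np.set_printoptions(precision=3,suppress=True)
O=ori(0,1); p=grip(np.pi/2)+.0025*ex()-.019*Z
ctrl.move_l(p,vel=.02,ori=O); ctrl.command_gripper(0.)
ctrl.sleep(.5)
print(ctrl.current_t(),ctrl.current_grip_width()*91,ctrl.current_contact_force(),ctrl.current_wrist_torque())
ctrl.move_l(p+.02*Z,vel=.02); ctrl.sleep(.3); print(ctrl.current_contact_force(),ctrl.current_wrist_torque())
ctrl.move_l(p+.10*Z,vel=.04); ctrl.sleep(.5)
print(ctrl.current_t(),ctrl.current_grip_width()*91,ctrl.current_contact_force(),ctrl.current_wrist_torque())
cv2.imwrite("pics/s3.png",cv2.convertScaleAbs(cv2.resize(ctrl.read_camera("side")[90:240,190:340],None,fx=4,fy=4,interpolation=2),alpha=1.5))
```

```text
10.3583 15.199731518504237 [-1.945 -1.052  2.521] [-0.148  0.398  0.025]
[-0.5   -0.261 -6.773] [-0.003 -0.086  0.065]
14.4583 15.105168308600042 [ 0.767  0.06  -6.605] [-0.002 -0.16   0.007]
```

View pics/s3.png

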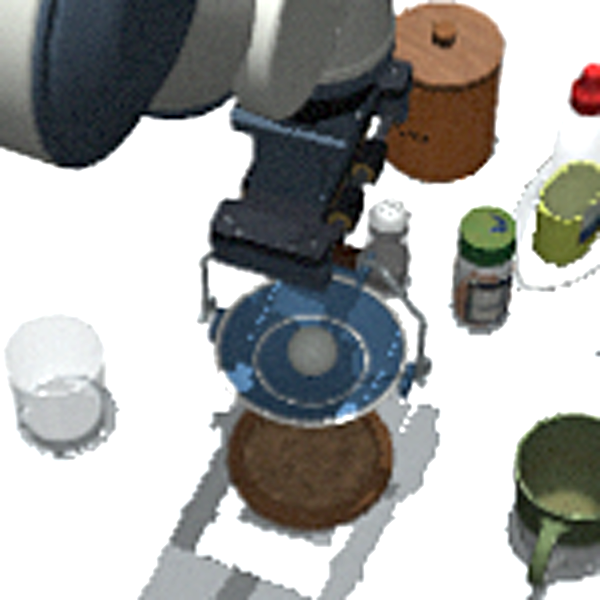

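The side view shows the dish hanging level and clear above the empty trivet at (310,450), with the ball central at (312,350). Next comes the turn towards the mug.

Run:
```python
from h import *
np.set_printoptions(precision=4,suppress=True)
print(pix("side",(333.9,205.9),.093))
c=ctrl.current_tool_pos(); m=np.array([.6311,-.0122])
fy=np.arctan2(m[1]-c[1],m[0]-c[0]); print(c,np.degrees(fy))
N=9
for k in range(1,N+1):
    s=k/N; s=s*s*(3-2*s); O=ori(0,1,yaw+(fy-yaw)*s)
    q=ctrl.ik(c,O); assert np.abs(q-ctrl.current_q()).max()<20
    t=ctrl.current_t(); ctrl.movej(q)
    print(k,q[5],ctrl.current_t()-t,ctrl.current_contact_force())
ctrl.sleep(1.)
print(ctrl.current_t(),ctrl.current_tool_pos(),ctrl.current_grip_width()*91)
for n,(y0,x0) in dict(top=(130,200),side=(90,190)).items():
    cv2.imwrite(f"pics/s4{n}.png",cv2.convertScaleAbs(cv2.resize(ctrl.read_camera(n)[y0:y0+150,x0:x0+180],None,fx=4,fy=4,interpolation=2),alpha=1.5))
```

```text
[ 0.6296 -0.0114  0.093 ]
[0.5754 0.1822 0.233 ] -74.01368051745366
1 -0.9136375947443357 0.25 [ 0.0619  0.3173 -5.7525]
2 7.350034002881718 0.26670000000000016 [-0.0909  0.6538 -5.9724]
3 19.313857062131376 0.3249999999999993 [ 0.1156 -0.0569 -6.0649]
4 33.497770998355215 0.35829999999999984 [-0.4151  0.1575 -6.3608]
5 48.42171522690378 0.3666999999999998 [-0.4824 -0.4757 -6.034 ]
6 62.60562916312762 0.35829999999999984 [ 0.0351 -0.3811 -6.9079]
7 74.56945222237728 0.3249999999999993 [-0.0776  0.3438 -6.3169]
8 82.83312382000332 0.26670000000000016 [-0.4497  0.3868 -6.6145]
9 85.91658337135632 0.25 [ 0.3473  0.2837 -6.2922]
18.275 [0.5754 0.1822 0.233 ] 15.334979408447163
```

View pics/s4side.png

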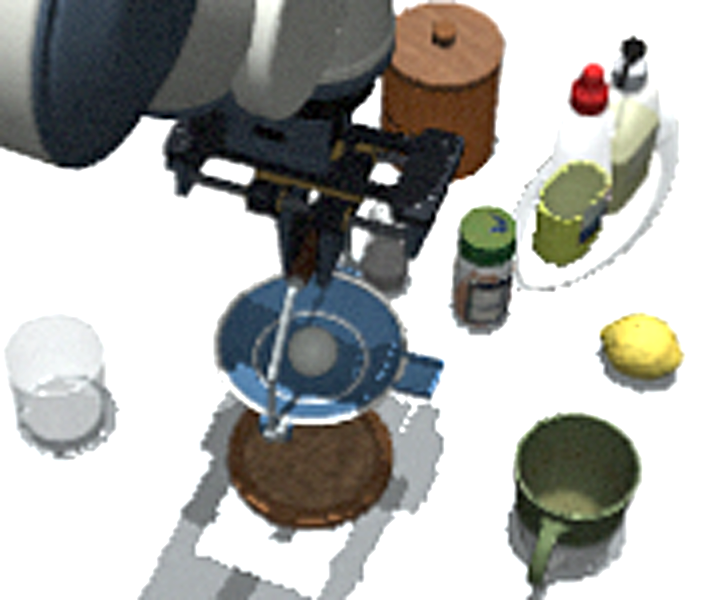

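The side view shows the spout tip at about (437,377), pointing towards the mug, with the ball central at (312,350) and the dish over the trivet. I'll check these numerically, then hand in.

Run:
```python
from h import *
np.set_printoptions(precision=4,suppress=True)
f=lambda u,v:((u+.5)/4-.5+190,(v+.5)/4-.5+90)
s=pix("side",f(437,377),.144); r=pix("side",f(312,347),.144); b=pix("side",f(312,351),.1375)
print(s,r,b); c=ctrl.current_tool_pos(); d=(s-r)[:2]; m=np.array([.6305,-.0118])-r[:2]
print("spout yaw",np.degrees(np.arctan2(d[1],d[0])),"len",np.hypot(*d),"miss",(d[0]*m[1]-d[1]*m[0])/np.hypot(*d))
print(abs(ctrl.current_dq()).max(),ctrl.current_contact_force(),ctrl.current_t())
if abs((d[0]*m[1]-d[1]*m[0])/np.hypot(*d))<.02: ctrl.sign_off(); print("signed")
```

```text
[0.6027 0.0943 0.144 ] [0.5726 0.1809 0.144 ] [0.5737 0.1817 0.1375]
spout yaw -70.82612350555543 len 0.09173973495519112 miss -0.008609924565362536
0.0679535514717403 [-0.11    0.1656 -6.507 ] 18.375
the job is handed in; nothing more can be done
signed
```

I swung the handle up into its catch, gripped it, and lifted the dish 10 cm straight up. Only then did I turn it about 90° clockwise so the spout faces the mug. I handed the job in at 18.4 s while holding the dish still; no verdict was reported.

My last checks, from the side camera and the robot's readings:
- **Spout:** its line passes about 9 mm from the mug's middle, against a 40 mm limit.
- **Ball and dish:** the ball is about 1 mm from the dish's centre. The dish is within a few mm of where it first stood on the trivet.
- **Grip:** the fingers hold the grip at a 15.3 mm opening, and the load is a steady 6.5 N.
- **Cups and bystanders:** no contact showed in the force readings or pictures. I did not measure their positions again; the peeler was outside the later pictures.

I judged the handle being upright and the dish being level from the pictures, not by measuring them. No check failed. The measured spout direction (-71°) is 3° off the commanded -74°, which is within what the image can resolve.

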